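# Crack the seal of a jam jar held in the locking jar clamp

### The arm

A 6-joint arm with a two-finger parallel gripper is mounted at the origin on a cart in front of the work surface, level with it; the furniture and walls round the work are solid. World frame = base frame: x ahead of the robot, y to its left, z up, the work surface at z = 0. Lengths are in mm, angles in degrees, forces in N, time in s.
With the tool pointing down it reaches from about 350 to 725 mm from the base axis. Payload 6 kg.
Tool frame: the origin (TCP) lies midway between the tips of the shut fingers; the grasp point (between the pads) lies 19 mm behind it; z points along the fingers, y is the line along which they close (so a half turn about z gives the same grasp; the last joint's range is limited). The gripper opens to 85 mm and grips with 20 to 120 N. Pads are 22 mm wide; open, the fingers measure 114 mm over their backs; the gripper's body (76 mm by 85 mm) begins 54 mm behind the grasp point. The pads swing forward as they close: fully open they stand 13 mm farther back than shut.
Start: joints at [-57.313, 2.303, 4.859, 0, -92.561, -19.12], TCP at [140.765, -583.228, 201.161] pointing down, gripper open.
Joint ranges: [-146.85, 146.85], [-73.84, 115.35], [-62.03, 85.46], [-188.31, 113.3], [-161.28, -10.13], [-171.36, 171.36]. Speed limits (degrees/s): [147.25, 147.25, 172.46, 180, 180, 180].

### API

Orientations are given as a 3x3 rotation matrix whose columns are the frame's x, y, z axes.
In Python, from workcell import telemetry, cams, manip gives the robot as it stands.
- The arm moves only by the tool send_rows, never from a script. Its argument "series" is a list of rows, each a list of 6 numbers: the shift along the tool's x, y, z in m, then the turn, a rotation vector about the tool's x, y, z in rad. In form: [[x, y, z, rx, ry, rz], ...]. A call has 1 to 12 rows; each row shifts and turns the commanded pose from where the row before left it, along the tool's axes as they then stand; what a row does not reach is not made up. A row lasts 1/8 s, in which the tool goes at most 62.5 mm and 10.7 degrees, less where a joint would pass 70% of its speed; a pose out of reach is approached as far as the arm can. A call with a gripper value outside its range is refused whole. "gripper" is the closure, from 0 (fully open) to 1 (shut), set as the call begins (left out, the last holds). The fingers move at their own pace and stop on an object; "newtons" is the grip in N (left out, the last holds). Time passes only in rows, so rows that do not move let the fingers close. It gives the time, the measured TCP pose, the force, the opening and the grip force at its end, in the units of the state.
- telemetry.sense(): the state, without advancing time (a new reading comes with each control period).
- cams.get_image(name): name is "scene" or "top"; returns a dict with "image" (420x560x3 uint8, red, green, blue), "fx", "fy", "cx", "cy" (pixels), "R" (3x3) and "t" (3): a world point X has camera coordinates R X + t. Camera axes: x right, y down, z forward; pixel columns grow to the right and rows downward; lengths in mm; the calibration is good to about 2 mm. A picture is of the moment at which its call begins. There is no depth.
- manip.hand_in(): hands the job in; it is judged then, once.
The state is a dict: "clock": time; "joint_pos": joint angles; "joint_vel": joint speeds; "joint_efforts": joint torques, N m; "position": TCP position; "eef_rot": TCP orientation; "force": force on the tool from outside, world axes, zero at the start; "ft_torque": the same for the moment, N m; "finger_gap": opening from 0.0 (shut) to 1.0 (fully open); "gripper_force": force on a finger pad.
Only numpy, scipy, OpenCV 4.12 (cv2) and the standard library are available. Lean on these libraries where they do the work, as an engineer would, in place of code of your own. Each camera call takes 0.05 s, during which the arm holds its last target. There are 200 camera calls.

### The job

The lid of the new jam jar is too tight for one hand. Squeeze the two handles of the jar clamp together, evenly so that its board stays put (half a centimetre at most) and gently once they snap over centre, until the clamp holds the jar by itself; then turn the lid a good eighth of a turn anticlockwise to crack the seal, leaving it on the jar. Finally pull the orange release lever so that the clamp springs fully open, and leave the jar standing loose between the jaws with nothing else disturbed.

Things in the scene. Friction and masses are not known exactly. Their poses are not given: they have to be found in the camera images.
- jar_clamp: Jar clamp: locking pliers bolted flat on a wooden board 132 x 244 x 14 mm on rubber feet (0.7 kg; 10 N sideways shoves it). Origin: centre of its underside; +y along the board to the jar end, handles to -y; red moving handle on the -x side, black fixed one on the +x side, z up. The jaws, 28 to 54 mm high, hold the jar at (0, 0.084); the V jaw, on the +x side, may be set up to 1 mm tighter.
- moving_jaw: Steel jaw with a sprung rubber pad (up to 9 mm, 9 N/mm), on the jar's -x side, carrying handle, toggle and lever. Origin at its pivot, (-0.014, 0.038, 0.041) in the clamp frame. A light spring holds it open. Pressing or pulling on any of its parts with over 30 N would bend the clamp.
- handle_grip (a point): Middle of the red moving handle (13 mm thick, 25 mm tall, centre 41 mm above the worktop, 85 mm from its pivot). In the clamp frame about (-0.050, -0.051) when open and (-0.020, -0.049) when locked. Squeezed there or up to 15 mm nearer the jar it takes 5 N at first, 10 to 25 N half way; then the load falls to almost nothing and the handle snaps over centre onto a hard stop.
- fixed_grip (a point): Middle of the black fixed handle facing it (14 mm thick, 25 mm tall), at (0.013, -0.049, 0.041) in the clamp frame. Over the outer faces the two handles measure 77 mm when open and 47 mm when locked; 9 mm nearer the jar (y = -0.040) 75 and 50 mm, with the black outer face at x = 0.021. Nothing stands beside their outer faces.
- toggle_link (a joint): Knee angle between the moving handle and the toggle link under it: 0 fully open (start), 0.58 link and handle in line (dead centre), 0.70 locked against the stop. Let go before dead centre the clamp springs open again; beyond it, it stays locked.
- lever_tail (a point): Middle of the orange paddle of the release lever: 31 mm long in y, 9 mm thick in x, 25 mm tall, centre 41 mm above the worktop; free on both sides. In the clamp frame about (-0.056, -0.121) open, (0.001, -0.116) locked. Hook or pinch it from above and pull to -x (about 3 N, 15 to 25 mm; over 5 N turns the board); then it springs out with the handle, 55 mm in all.
- release_lever (a joint): Angle of the release lever on the moving handle: 0 at rest (sprung back), grows as it is pulled; free to about 0.05, then it pries the toggle and unlocks it at about 0.08 to 0.13; stop 0.28.
- jam_jar: Small glass jar of red jam with a gold lid, 57 mm wide, 74 mm tall, 0.28 kg, standing loose on the board (14 mm high) between the open jaws, a few mm short of the V jaw. Origin: centre of its underside. Glass radius 28 mm; the lid overhangs it.
- lid_top (a point): Centre of the lid's top, 74.5 mm above the jar's underside. The lid is a ribbed gold disc, 60 mm across, 17 mm tall (57.5 to 74.5 mm above the jar's underside).
- jar_lid (a joint): Turn of the lid on the jar: 0 tight; grows anticlockwise seen from above, up to 1.4. It does not rise. Turning it takes about 0.3 N m, far more than the loose jar resists.
- honey_jar: Bystander: glass jar with a black lid, 61 mm wide, 85 mm tall. Origin: centre of its underside.
- mustard_jar: Bystander: jar of yellow mustard with a yellow lid, 60 mm wide, 80 mm tall. Origin: centre of its underside.
- dark_jam_jar: Bystander: small jar with a black lid, 57 mm wide, 70 mm tall; not the one to open. Origin: centre of its underside.
- yoghurt_a: Bystander: pink and white foil-topped tub, 72 mm wide, 71 mm tall. Origin: centre of its underside.
- yoghurt_b: Bystander: white foil-topped tub, 72 mm wide, 71 mm tall. Origin: centre of its underside.
- blue_bowl: Bystander: blue and white bowl, 154 mm wide, 66 mm tall. Origin: centre of its underside.

How it is judged (in metres and radians):
On the way, in this order (a step that is already met when the one before it is completed fails the run):
1. the clamp is locked over centre on the jar and holds by itself, let go, with the lid still tight (value of joint toggle_link above 0.65 rad and contact force between the fingers and moving_jaw below 0.5 N and contact force between moving_jaw and jam_jar above 5 N and value of joint jar_lid below 0.2 rad), for 0.2 s.
2. the lid is turned at least 0.7 rad while the clamp holds the jar (value of joint toggle_link above 0.65 rad and value of joint jar_lid above 0.7 rad), for 0.1 s.
3. the release lever is pulled and pries the toggle (value of joint release_lever above 0.06 rad), for 0.02 s.
At the end, for the whole second after the job is handed in: The clamp handle is fully open again (toggle angle under 0.08), the lid is turned at least 0.7 rad (40 degrees) and still on, and the jar stands upright, at rest and unclamped on the board within 3 cm of where it started (value of joint toggle_link below 0.08 rad and value of joint jar_lid above 0.7 rad and contact force between moving_jaw and jam_jar below 0.5 N and angle between jam_jar's own z axis and vertical below 0.1 rad and z of jam_jar in the frame of jar_clamp between 0.01 and 0.02 m and distance of jam_jar from where it was at the start of the episode below 0.03 m and linear speed of jam_jar below 0.02 m/s); the robot touches nothing.
It fails at once if the robot presses or pulls on the clamp's moving parts with more than 30 N (contact force between any of the fingers, the arm and moving_jaw above 30 N).
It fails at once if the clamp board is shoved more than 7 mm along the worktop or tipped (distance of jar_clamp from where it was at the start of the episode above 0.007 m or angle between jar_clamp's own z axis and vertical above 0.1 rad).
It fails at once if the jar is tipped or lifted off the board (angle between jam_jar's own z axis and vertical above 0.3 rad or z of jam_jar in the frame of jar_clamp above 0.035 m).
It fails at once if a bystander is pushed more than 3 cm (distance of any of honey_jar, mustard_jar, dark_jam_jar, yoghurt_a, yoghurt_b, blue_bowl from where it was at the start of the episode above 0.03 m).
It also fails if it takes over 66 s, if anything falls off the work surface, if the arm or the gripper's body presses on something with over 40 N, if the wrist force passes 120 N, or if a joint passes its speed limit or range.

## Working session

There is one attempt and no reset: what is moved stays moved. The work goes in short steps, Python scripts to look and compute and a tool call to move; the robot and the scene stay as the last step left them, time stands still between calls to the robot, and variables do not carry over. Pictures are saved under pics/ and viewed, at most 10 in all, crops included, and the job is handed in when it is done.

Besides the shell and the picture viewer there is one more tool, called after "Call:" as a command line: name --pt "numbers of a row" for each row, then --argument value for the rest. send_rows: Moves the arm, as the interface text tells. Its arguments: {"type":"object","properties":{"series":{"type":"array"},"gripper":{"type":"number"},"newtons":{"type":"number"}},"required":["series"]}

```bash
mkdir -p pics
python3 - <<'E'
from workcell import telemetry, cams
import cv2,numpy as np
np.set_printoptions(precision=4,suppress=True)
for n in("scene","top"):
    c=cams.get_image(n); cv2.imwrite(f"pics/{n}0.png",c["image"][:,:,::-1])
    print(n,c["fx"],c["fy"],c["cx"],c["cy"],np.array(c["R"]),c["t"])
print(telemetry.sense())
E
```

```text
scene 436.6279851213751 436.6279851213751 269.4922013635933 211.03257212581752 [[-0.751  -0.6603 -0.0046]
 [-0.2786  0.3232 -0.9044]
 [ 0.5986 -0.6779 -0.4267]] [355.8905 260.2281 960.5323]
top 531.8922065175994 531.8922065175994 281.58469034459534 216.187132326234 [[ 0.0582 -0.9983  0.0029]
 [-0.9758 -0.0575 -0.211 ]
 [ 0.2108  0.0095 -0.9775]] [-118.6765  517.4778 1622.1421]
{'clock': 0.1, 'joint_pos': array([-57.311 ,   2.3343,   4.81  ,  -0.0229, -92.5606, -19.12  ]), 'joint_vel': array([ 0.038 , -0.078 ,  0.1479, -0.0008, -0.004 , -0.0591]), 'joint_efforts': array([ -0.0048, -36.9349,  34.8281,   6.9517,  -0.0045,   0.    ]), 'position': array([ 140.7682, -582.9184,  200.3086]), 'eef_rot': array([[-0.9721, -0.2346, -0.0005],
       [-0.2346,  0.9721,  0.0015],
       [ 0.0001,  0.0015, -1.    ]]), 'force': array([ 1.1843, -0.0721, -0.3395]), 'ft_torque': array([0.0465, 0.0116, 0.0396]), 'gripper_force': 0.0, 'finger_gap': 1.0009131254361208}
```

View pics/scene0.png

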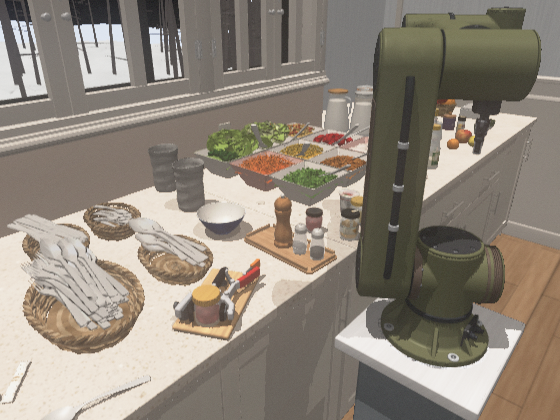

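View pics/top0.png

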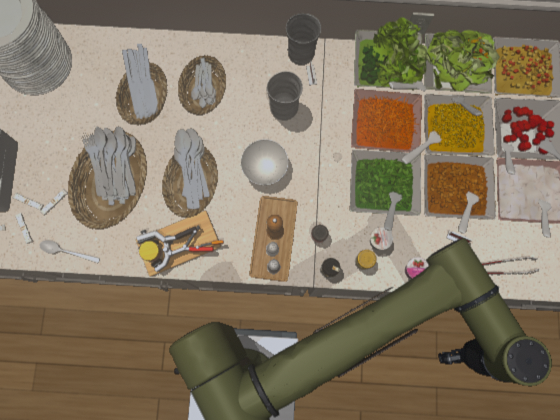

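The scene picture shows the clamp near (215,300) with the jar at its left front end. The top picture shows it near (180,243), jar at (150,251) and red handle at about (207,250). The bowl is at (265,163). Next I'll take enlarged crops.

Run:
```python
import cv2
a=cv2.imread("pics/top0.png")[195:290,120:250]; b=cv2.imread("pics/scene0.png")[250:345,165:275]
cv2.imwrite("pics/topc.png",cv2.resize(a,None,fx=6,fy=6,interpolation=cv2.INTER_CUBIC))
cv2.imwrite("pics/scenec.png",cv2.resize(b,None,fx=6,fy=6,interpolation=cv2.INTER_CUBIC))
```

```text
(no output)
```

View pics/topc.png

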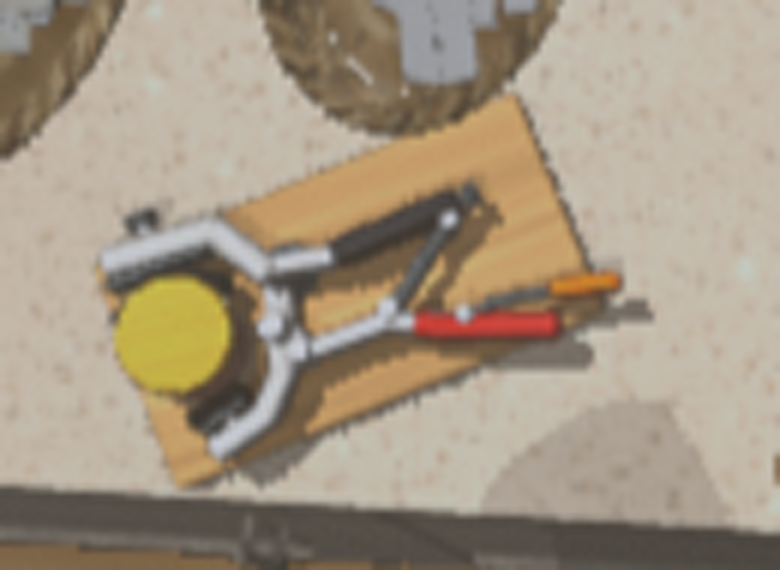

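View pics/scenec.png

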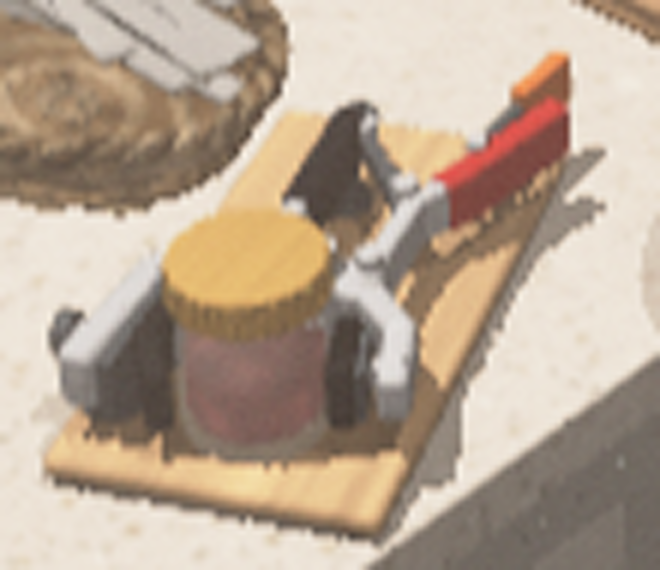

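The top crop shows board corners at (517,97) and (183,485), lid centre at (173,334) and lever paddle at (586,284). The scene crop shows board corners at (48,460), (378,520) and (285,112), and lid-top centre at (247,262).

```bash
cat > h.py <<'E'
import numpy as np
from workcell import telemetry, cams
from scipy.optimize import least_squares
from scipy.spatial.transform import Rotation as Ro
np.set_printoptions(precision=3,suppress=True)
def proj(c,X):
    p=np.array(c["R"])@X+np.array(c["t"]); return np.array([c["fx"]*p[0]/p[2]+c["cx"],c["fy"]*p[1]/p[2]+c["cy"]])
def cl(P,q):  # clamp frame mm -> world
    x,y,a=q; return np.array([x+np.cos(a)*P[0]-np.sin(a)*P[1],y+np.sin(a)*P[0]+np.cos(a)*P[1],P[2]])
E
python3 - <<'E'
from h import *
T=cams.get_image("top");S=cams.get_image("scene")
ft=lambda u:(np.array(u)+.5)/6-.5+[120,195]
fs=lambda u:(np.array(u)+.5)/6-.5+[165,250]
obs=[(T,(66,-122,14),ft((517,97))),(T,(-66,122,14),ft((183,485))),(T,(-56,-121,53.5),ft((586,284))),
(S,(66,122,14),fs((48,460))),(S,(-66,122,14),fs((378,520))),(S,(66,-122,14),fs((285,112)))]
f=lambda q:np.concatenate([proj(c,cl(P,q))-o for c,P,o in obs])
best=min((least_squares(f,[500,150,a],x_scale=[100,100,1]) for a in np.arange(-3,3,1)),key=lambda r:r.cost)
print(best.x,np.degrees(best.x[2]),best.fun.reshape(-1,2))
q=best.x
g=lambda X:np.concatenate([proj(T,X)-ft((173,334)),proj(S,X)-fs((247,262))])
r=least_squares(g,[500,150,88]);print("lid",r.x,r.fun)
d=r.x[:2]-q[:2];a=q[2];print("lid in clamp",np.cos(a)*d[0]+np.sin(a)*d[1],-np.sin(a)*d[0]+np.cos(a)*d[1])
for n,P in dict(grip=(-14.5,-40,41),lever=(1,-116,41),jar=(0,84,88)).items(): print(n,cl(P,q),np.hypot(*cl(P,q)[:2]))
for n,P in dict(blk=(21,-40,53.5),redO=(-54,-40,53.5),blackend=(13,-90,53)).items(): print(n,proj(T,cl(P,q)),(proj(T,cl(P,q))-[120,195])*6)
E
```

```text
[424.214 238.928   0.467] 26.77602091011118 [[-0.33  -0.652]
 [-1.129  2.119]
 [ 0.6    0.449]
 [-1.42  -0.758]
 [ 0.697 -0.589]
 [-0.056 -1.426]]
lid [385.73  310.242  83.171] [ 0.384  0.531 -0.451 -0.11 ]
lid in clamp -2.229986629584886 81.00460171428199
grip [429.289 196.685  41.   ] 472.20120283557577
lever [477.365 135.817  41.   ] 496.31021514557204
jar [386.372 313.921  88.   ] 497.8249157305234
blk [184.705 230.253] [388.227 211.517]
redO [193.449 252.003] [440.696 342.019]
blackend [200.496 226.367] [482.978 188.202]
```

```bash
cat > fit.py <<'E'
from h import *
import cv2
from scipy.ndimage import map_coordinates
def edges(c,q):
    lab=cv2.cvtColor(c["image"],cv2.COLOR_RGB2LAB).astype(float)[:,:,2]   # b*: wood is yellow
    lab=cv2.GaussianBlur(lab,(0,0),.7)
    K=[(66,122),(66,-122),(-66,-122),(-66,122)]; out=[]
    for i in range(4):
        A,B=np.array(K[i]),np.array(K[(i+1)%4])
        for s in np.linspace(.03,.97,30):
            P=A+s*(B-A); n=np.sign(P)*(np.abs(P)>=[66,122])   # outward
            s_=np.arange(-14,14.1,.5); L=[proj(c,cl((*(P+n*k),14),q)) for k in s_]
            v=map_coordinates(lab,[[l[1] for l in L],[l[0] for l in L]],order=1); g=-np.gradient(v)
            j=g.argmax()
            if g[j]>1.2: out.append((i,P,n,s_[j]))
    return out
T=cams.get_image("top");S=cams.get_image("scene")
q0=np.array([424.2,238.9,.467])
for cs in ([T],[S],[T,S]):
    q=q0.copy()
    for it in range(4):
        E=[e for c in cs for e in edges(c,q)]
        a0=q[2]
        def f(p):  # outward displacement of the edge point under pose change p
            r=[]
            for i,P,n,k in E:
                d=np.array([[np.cos(p[2]),-np.sin(p[2])],[np.sin(p[2]),np.cos(p[2])]])@P+p[:2]-P
                r.append(d@n-k)
            return r
        s=least_squares(f,[0,0,0],loss="soft_l1",f_scale=1.,x_scale=[1,1,.01])
        R=np.array([[np.cos(a0),-np.sin(a0)],[np.sin(a0),np.cos(a0)]])
        q[:2]+=R@s.x[:2]; q[2]+=s.x[2]
    r=np.array(f(s.x)); I=np.array([e[0] for e in E])
    print(q,len(E),[(int((I==i).sum()),round(float(np.median(r[I==i])),1)) for i in range(4) if (I==i).any()])
im=[]
for c,(x,y,w,h) in ((T,(120,195,130,95)),(S,(165,250,110,95))):
    a=cv2.resize(c["image"][y:y+h,x:x+w,::-1],None,fx=4,fy=4,interpolation=cv2.INTER_CUBIC)
    pr=lambda P:tuple(int(v) for v in ((proj(c,cl(P,q))-[x,y]+.5)*4-.5))
    for PL in ([(66,122,14),(66,-122,14),(-66,-122,14),(-66,122,14)],[(21,-40,53.5),(-54,-40,53.5)],[(30*np.cos(t),84+30*np.sin(t),88.5) for t in np.arange(0,6.2,.3)]):
        cv2.polylines(a,[np.array([pr(P) for P in PL])],True,(255,0,255),1)
    im.append(a)
cv2.imwrite("pics/ov.png",np.hstack(im)[:, :]) if sum(i.shape[1] for i in im)<=800 else cv2.imwrite("pics/ov.png",cv2.resize(np.hstack(im),None,fx=.83,fy=.83))
E
python3 fit.py
```

```text
[426.593 239.524   0.485] 88 [(13, 1.7), (28, 0.5), (22, 1.3), (25, 0.9)]
[419.88 244.92   0.46] 45 [(22, 0.5), (1, 7.5), (16, 0.5), (6, 0.3)]
[425.091 239.207   0.477] 130 [(36, 0.3), (28, 0.6), (35, 2.0), (31, 0.9)]
```

View pics/ov.png

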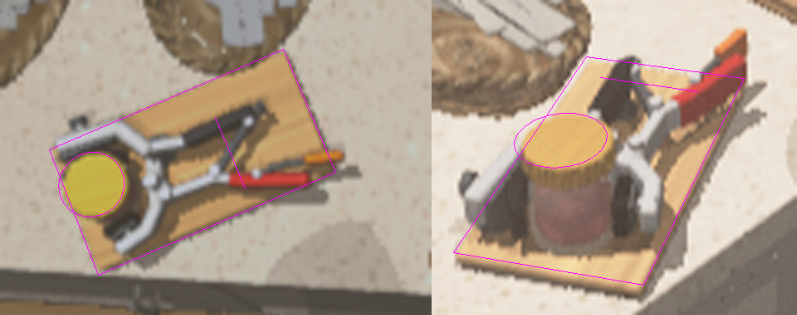

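The overlay puts the clamp at about (425, 240) with a yaw of 27.3°, and the two cameras disagree by a few mm. The gripper itself can serve as a reference, so I'll move to a hover above the handles.

Call:
send_rows --pt "-0.031 0.0296 -0.0025 0 0 0" --pt "-0.031 0.0296 -0.0025 0 0 0" --pt "-0.031 0.0296 -0.0025 0 0 0" --pt "-0.031 0.0296 -0.0025 0 0 0" --pt "-0.031 0.0296 -0.0025 0 0 0" --pt "-0.031 0.0296 -0.0025 0 0 0" --pt "-0.031 0.0296 -0.0025 0 0 0" --pt "-0.031 0.0296 -0.0025 0 0 0" --pt "-0.031 0.0296 -0.0025 0 0 0" --pt "-0.031 0.0296 -0.0025 0 0 0" --pt "-0.031 0.0296 -0.0025 0 0 0" --pt "-0.031 0.0296 -0.0025 0 0 0" --gripper 0 --newtons 20

```text
clock: 1.8
position: [419.6, -149.3, 231.5]
eef_rot: [[-0.972, -0.235, 0.001], [-0.235, 0.972, 0.0], [-0.001, 0.0, -1.0]]
force: [0.4, -0.1, 0.9]
finger_gap: 0.998
gripper_force: 0.0
```

Call:
send_rows --pt "-0.0113 0.0419 0 0 0 0" --pt "-0.0113 0.0419 0 0 0 0" --pt "-0.0113 0.0419 0 0 0 0" --pt "-0.0113 0.0419 0 0 0 0" --pt "-0.0113 0.0419 0 0 0 0" --pt "-0.0113 0.0419 0 0 0 0" --pt "-0.0113 0.0419 0 0 0 0" --pt "-0.0113 0.0419 0 0 0 0"

```text
clock: 2.8
position: [428.1, 197.9, 231.4]
eef_rot: [[-0.972, -0.235, 0.0], [-0.235, 0.972, 0.001], [-0.0, 0.0, -1.0]]
force: [0.6, -0.0, 0.2]
finger_gap: 1.001
gripper_force: 0.0
```

Call:
send_rows --pt "0 0 0 0 0 -0.1811" --pt "0 0 0 0 0 -0.1811" --pt "0 0 0 0 0 -0.1811" --pt "0 0 0 0 0 -0.1811" --pt "0 0 0 0 0 -0.1811" --pt "0 0 0 0 0 -0.1811" --pt "0 0 0 0 0 -0.1811" --pt "0 0 0 0 0 -0.1811" --pt "0 0 0 0 0 -0.1811" --pt "0 0 0 0 0 -0.1811" --pt "0 0 0.03 0 0 0" --pt "0 0 0.03 0 0 0"

```text
clock: 4.3
position: [428.3, 196.5, 170.6]
eef_rot: [[0.459, -0.888, 0.0], [-0.888, -0.459, 0.001], [-0.001, -0.001, -1.0]]
force: [-0.3, 0.4, -1.0]
finger_gap: 1.003
gripper_force: 0.0
```

Call:
send_rows --pt "0 0 0.04 0 0 0" --pt "0 0 0.04 0 0 0" --pt "0 0 0 0 0 0" --pt "0 0 0 0 0 0"

```text
clock: 4.8
position: [429.2, 196.7, 93.3]
eef_rot: [[0.459, -0.888, 0.002], [-0.888, -0.459, 0.001], [0.0, -0.002, -1.0]]
force: [0.4, -0.3, 1.1]
finger_gap: 1.0
gripper_force: 0.0
```

Run:
```python
from h import *
import cv2
s=telemetry.sense();p=s["position"];R=s["eef_rot"];print(p,s["force"])
S=cams.get_image("scene")
q=(425.1,239.2,.477)
x,y,w,h=(160,235,120,100)
a=cv2.resize(S["image"][y:y+h,x:x+w,::-1],None,fx=6,fy=6,interpolation=cv2.INTER_CUBIC)
P2=lambda X:tuple(int(v) for v in ((proj(S,X)-[x,y]+.5)*6-.5))
for k in(-42.5,42.5):   # pad inner face line, tips -> 40mm up
    for dx in(-11,11): cv2.line(a,P2(p+R@[dx,k,-13]),P2(p+R@[dx,k,-53]),(255,0,255),1)
cv2.imwrite("pics/s2.png",a)
```

```text
[429.17  196.697  93.295] [ 0.438 -0.258  1.133]
```

View pics/s2.png

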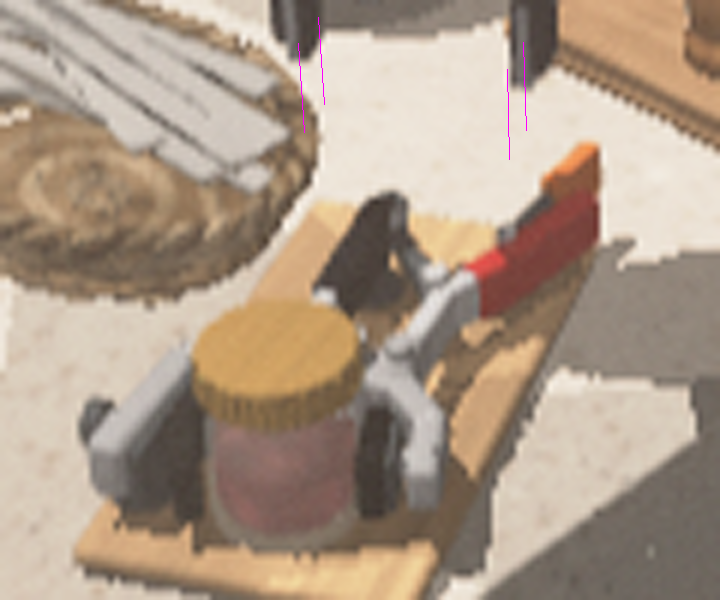

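The scene shows the finger tips at about (310,58) and (520,86). That is roughly 30 mm higher than projected, though they match laterally. I'll check for lag by comparing another image, then go lower.

Call:
send_rows --pt "0 0 0.02 0 0 0" --pt "0 0 0.02 0 0 0" --pt "0 0 0 0 0 0" --pt "0 0 0 0 0 0" --pt "0 0 0 0 0 0"

```text
clock: 5.48
position: [429.0, 196.9, 52.7]
eef_rot: [[0.459, -0.888, 0.002], [-0.888, -0.459, 0.002], [-0.001, -0.002, -1.0]]
force: [0.6, 0.2, 0.4]
finger_gap: 1.001
gripper_force: 0.0
```

Run:
```python
from h import *
import cv2
s=telemetry.sense();p=s["position"];R=s["eef_rot"];print(p,s["force"])
S=cams.get_image("scene");T=cams.get_image("top")
x,y,w,h=(160,235,120,100)
a=cv2.resize(S["image"][y:y+h,x:x+w,::-1],None,fx=5,fy=5,interpolation=cv2.INTER_CUBIC)
P2=lambda X:tuple(int(v) for v in ((proj(S,X)-[x,y]+.5)*5-.5))
for k in(-42.5,42.5):
    for dx in(-11,11): cv2.line(a,P2(p+R@[dx,k,-13]),P2(p+R@[dx,k,-53]),(255,0,255),1)
b=cv2.resize(T["image"][195:290,120:187,::-1],None,fx=3,fy=3)
c=np.zeros((500,801-0,3),np.uint8)[:, :800]; c[:500,:600]=a; c[:b.shape[0],600:600+b.shape[1]]=b[:,:200]
cv2.imwrite("pics/s3.png",c)
```

```text
[428.957 196.913  52.731] [0.598 0.201 0.386]
```

View pics/s3.png

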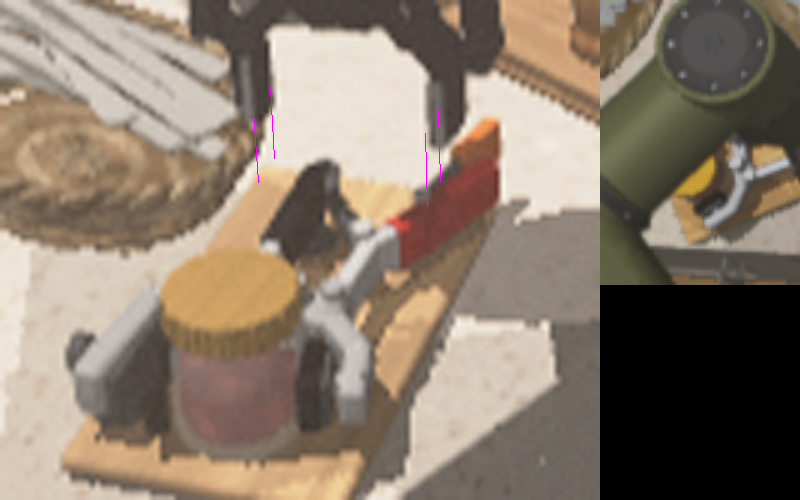

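The tips appear at about (255,120) and (435,145), again roughly 30 mm higher than projected, so it is a steady offset and not lag. I'll go down to TCP z = 18, which is safe either way, and look at the relation to the handles.

Call:
send_rows --pt "0 0 0.01 0 0 0" --pt "0 0 0.01 0 0 0" --pt "0 0 0.01 0 0 0" --pt "0 0 0.004 0 0 0" --pt "0 0 0 0 0 0" --pt "0 0 0 0 0 0"

```text
clock: 6.32
position: [428.5, 196.6, 17.6]
eef_rot: [[0.459, -0.888, 0.0], [-0.888, -0.459, 0.0], [-0.0, -0.001, -1.0]]
force: [-0.0, -0.4, -0.6]
finger_gap: 0.999
gripper_force: 0.0
```

```bash
cat > snap.py <<'E'
from h import *
import cv2,sys
s=telemetry.sense();print(s["position"],s["force"])
S=cams.get_image("scene")
x,y,w,h=(165,240,110,95)
cv2.imwrite(sys.argv[1],cv2.resize(S["image"][y:y+h,x:x+w,::-1],None,fx=6,fy=6,interpolation=cv2.INTER_CUBIC))
E
python3 snap.py pics/s4.png
```

```text
[428.522 196.555  17.596] [-0.    -0.423 -0.621]
```

View pics/s4.png

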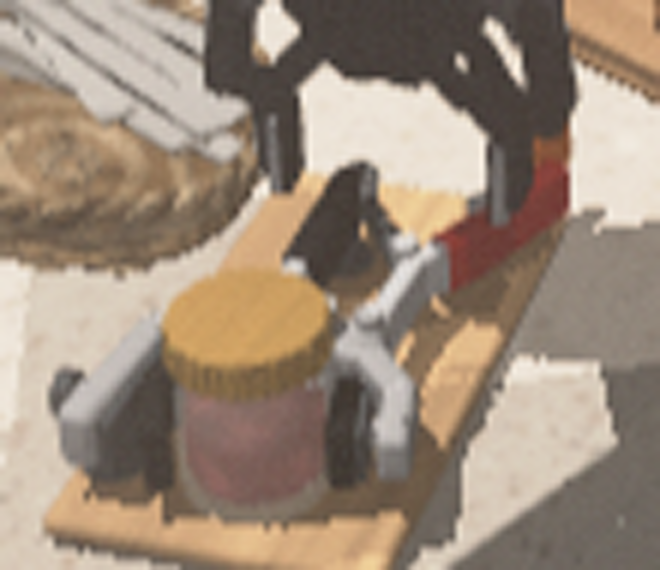

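The right finger tip at (505,220) overlaps the red handle, and the left tip at (285,190) is just beyond the black handle. I'll resolve the offset numerically using both cameras.

Run:
```python
from h import *
import cv2
T=cams.get_image("top");S=cams.get_image("scene")
q=(425.1,239.2,.477); d=lambda X:((proj(S,X)-[165,240]+.5)*6-.5)
for n,P in {"R tip z31 y-40":(-59,-40,31),"R z62 y-40":(-59,-40,62),"R z31 y-110":(-59,-110,31),"L z31 y-40":(26,-40,31),"L z62":(26,-40,62),"L z31 y-110":(26,-110,31),"handle mid top":(-50,-51,53.5),"handle mid bottom":(-50,-51,28.5),"paddle":(-56,-121,53),"black mid top":(13,-49,53.5)}.items(): print(n,d(cl(P,q)))
s=telemetry.sense();p=s["position"];R=s["eef_rot"]
im=cv2.resize(T["image"][180:290,110:260,::-1],None,fx=5,fy=5,interpolation=cv2.INTER_CUBIC)
for k in(-42.5,42.5):
    a,b=[tuple(int(v) for v in ((proj(T,p+R@[0,k,z])-[110,180]+.5)*5-.5)) for z in(-13,-73)]
    cv2.line(im,a,b,(255,0,255),1); print(a,b)
cv2.imwrite("pics/t5.png",im)
```

```text
R tip z31 y-40 [494.903 273.654]
R z62 y-40 [492.848 209.214]
R z31 y-110 [541.733 181.561]
L z31 y-40 [297.251 245.51 ]
L z62 [292.782 181.853]
L z31 y-110 [353.94  156.442]
handle mid top [479.946 209.248]
handle mid bottom [481.712 260.601]
paddle [540.981 123.564]
black mid top [331.6   191.773]
(377, 251) (360, 233)
(427, 372) (412, 358)
```

View pics/t5.png

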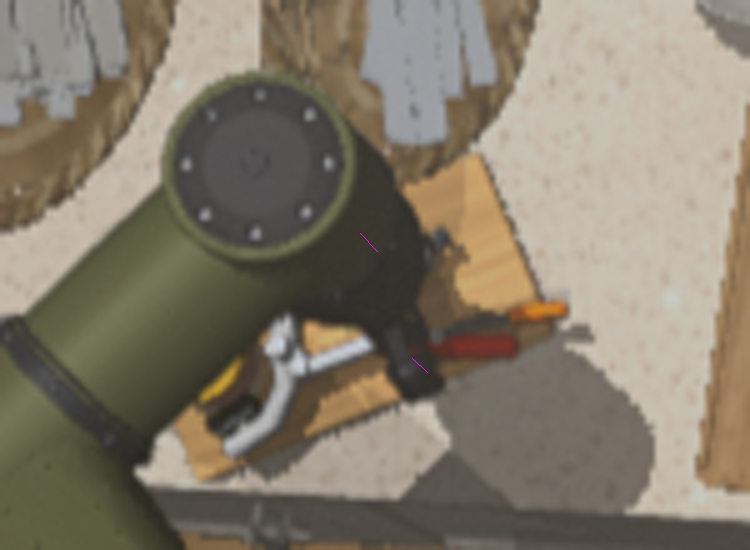

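The lateral position agrees in both views, but the tips look about 30 mm higher than the stated geometry. I'll probe downward gently.

Call:
send_rows --pt "0 0 0.003 0 0 0" --pt "0 0 0.003 0 0 0" --pt "0 0 0.003 0 0 0" --pt "0 0 0.003 0 0 0" --pt "0 0 0 0 0 0"

```text
clock: 7.1
position: [428.1, 196.2, 4.8]
eef_rot: [[0.459, -0.888, -0.0], [-0.888, -0.459, -0.0], [0.0, 0.001, -1.0]]
force: [-0.2, -0.5, 0.4]
finger_gap: 1.003
gripper_force: 0.0
```

Call:
send_rows --pt "0 0 0.0015 0 0 0" --pt "0 0 0.0015 0 0 0" --pt "0 0 0 0 0 0"

```text
clock: 7.48
position: [428.2, 196.4, 2.1]
eef_rot: [[0.459, -0.888, -0.0], [-0.888, -0.459, 0.0], [-0.0, 0.0, -1.0]]
force: [0.6, -0.1, 0.6]
finger_gap: 1.002
gripper_force: 0.0
```

Call:
send_rows --pt "0 0 0.0015 0 0 0" --pt "0 0 0.0015 0 0 0" --pt "0 0 0 0 0 0"

```text
clock: 7.85
position: [428.2, 196.3, -1.0]
eef_rot: [[0.459, -0.888, -0.0], [-0.888, -0.459, -0.0], [-0.0, 0.0, -1.0]]
force: [0.2, -0.5, -0.8]
finger_gap: 1.001
gripper_force: 0.0
```

Call:
send_rows --pt "0 0 0.002 0 0 0" --pt "0 0 0.002 0 0 0" --pt "0 0 0.002 0 0 0" --pt "0 0 0.002 0 0 0" --pt "0 0 0.002 0 0 0" --pt "0 0 0 0 0 0"

```text
clock: 8.6
position: [428.2, 196.3, -11.0]
eef_rot: [[0.459, -0.888, -0.0], [-0.888, -0.459, -0.0], [-0.0, 0.0, -1.0]]
force: [-0.4, -0.2, 1.1]
finger_gap: 1.002
gripper_force: 0.0
```

```bash
python3 snap.py pics/s6.png
python3 - <<'E'
import cv2,numpy as np
a=cv2.imread("pics/s6.png").astype(int); b=cv2.imread("pics/s4.png").astype(int)
for name,im in(("s4",b),("s6",a)):
    for c0,c1 in((270,300),(490,520)):
        g=im[:,c0:c1].max(axis=2).mean(axis=1)   # bright after the tip ends
        print(name,c0,g[100:330:8].astype(int))
E
```

```text
[428.197 196.297 -10.996] [-0.437 -0.228  1.06 ]
s4 270 [ 76  74  85  86  82  84  87  85  87  89 100 118 193 217 212 211 207 184
 166 141 177 212 201 203 204 203 202 201 201]
s4 490 [ 72  72  73  73  73  75  81  86  87  92  91  91  88  88  99 108 109 109
 107 106 106 110 120 116 119 122 125 128 137]
s6 270 [168 140 120  89  71  70  70  71  69  70  80  83  83  87  85  87  86  94
 111 116 170 200 195 202 203 202 201 201 200]
s6 490 [165 163 155 137 120  86  66  67  66  67  68  67  67  71  81  86  86  87
  89  87  88  89 103 104 104 104 104 106 121]
```

Now the tips sit at about z = 30, beside the handles. I'll close step by step.

Call:
send_rows --pt "0 0 0 0 0 0" --pt "0 0 0 0 0 0" --gripper 0.07 --newtons 20

```text
clock: 8.9
position: [428.0, 196.2, -10.7]
eef_rot: [[0.459, -0.888, -0.001], [-0.888, -0.459, -0.0], [-0.0, 0.001, -1.0]]
force: [-3.7, -1.1, 2.5]
finger_gap: 0.933
gripper_force: 1.8
```

Call:
send_rows --pt "0 0 0 0 0 0" --pt "0 0 0 0 0 0" --gripper 0.1

```text
clock: 9.15
position: [427.6, 196.1, -10.7]
eef_rot: [[0.459, -0.888, -0.002], [-0.888, -0.459, -0.001], [-0.0, 0.002, -1.0]]
force: [-5.8, -0.8, 4.6]
finger_gap: 0.902
gripper_force: 3.2
```

Call:
send_rows --pt "0 0.001 0 0 0 0" --pt "0 0.001 0 0 0 0" --pt "0 0 0 0 0 0"

```text
clock: 9.52
position: [427.1, 195.9, -10.6]
eef_rot: [[0.459, -0.888, 0.001], [-0.888, -0.459, 0.001], [-0.0, -0.002, -1.0]]
force: [2.2, 2.3, -0.8]
finger_gap: 0.9
gripper_force: 5.0
```

Call:
send_rows --pt "0 0.0005 0 0 0 0" --pt "0 0 0 0 0 0" --gripper 0.12

```text
clock: 9.78
position: [427.2, 195.9, -10.0]
eef_rot: [[0.459, -0.888, 0.002], [-0.888, -0.459, 0.002], [-0.0, -0.003, -1.0]]
force: [5.3, 1.8, 0.5]
finger_gap: 0.877
gripper_force: 10.4
```

Call:
send_rows --pt "0 -0.001 0 0 0 0" --pt "0 -0.0005 0 0 0 0" --pt "0 0 0 0 0 0" --gripper 0.135

```text
clock: 10.15
position: [427.6, 196.1, -9.8]
eef_rot: [[0.459, -0.888, 0.0], [-0.888, -0.459, 0.0], [0.0, -0.0, -1.0]]
force: [-2.2, 0.8, 7.4]
finger_gap: 0.862
gripper_force: 6.5
```

Call:
send_rows --pt "0 -0.0005 0 0 0 0" --pt "0 -0.0005 0 0 0 0" --pt "0 0 0 0 0 0" --gripper 0.155

```text
clock: 10.52
position: [428.4, 196.5, -9.6]
eef_rot: [[0.459, -0.888, 0.0], [-0.888, -0.459, -0.0], [0.0, -0.0, -1.0]]
force: [-2.6, 0.6, 8.2]
finger_gap: 0.846
gripper_force: 6.0
```

Call:
send_rows --pt "0 -0.0006 -0.001 0 0 0" --pt "0 -0.0006 -0.001 0 0 0" --pt "0 0 0 0 0 0" --gripper 0.185

```text
clock: 10.9
position: [429.4, 197.0, -8.8]
eef_rot: [[0.459, -0.888, -0.0], [-0.888, -0.459, 0.0], [-0.0, -0.0, -1.0]]
force: [2.6, 1.6, 2.6]
finger_gap: 0.821
gripper_force: 10.6
```

Call:
send_rows --pt "0 -0.0006 -0.0006 0 0 0" --pt "0 -0.0006 -0.0006 0 0 0" --pt "0 0 0 0 0 0" --gripper 0.215

```text
clock: 11.28
position: [430.1, 197.3, -8.1]
eef_rot: [[0.459, -0.888, -0.001], [-0.888, -0.459, -0.0], [-0.0, 0.001, -1.0]]
force: [3.2, 1.3, -1.1]
finger_gap: 0.786
gripper_force: 12.1
```

Call:
send_rows --pt "0 -0.0009 -0.0003 0 0 0" --pt "0 -0.0009 -0.0003 0 0 0" --pt "0 0 0 0 0 0" --gripper 0.245 --newtons 25

```text
clock: 11.65
position: [431.1, 197.8, -7.4]
eef_rot: [[0.459, -0.888, -0.002], [-0.888, -0.459, -0.001], [0.0, 0.003, -1.0]]
force: [-5.0, -1.0, 3.7]
finger_gap: 0.758
gripper_force: 7.8
```

Call:
send_rows --pt "0 -0.0006 -0.0003 0 0 0" --pt "0 -0.0006 -0.0003 0 0 0" --pt "0 0 0 0 0 0" --gripper 0.27

```text
clock: 12.02
position: [432.1, 198.1, -6.9]
eef_rot: [[0.459, -0.889, -0.002], [-0.889, -0.459, -0.002], [0.0, 0.003, -1.0]]
force: [-6.3, -2.3, 3.4]
finger_gap: 0.729
gripper_force: 6.0
```

Call:
send_rows --pt "0 -0.0002 -0.0003 0 0 0" --pt "0 -0.0002 -0.0003 0 0 0" --pt "0 0 0 0 0 0" --gripper 0.295

```text
clock: 12.4
position: [433.1, 198.6, -6.3]
eef_rot: [[0.459, -0.889, -0.001], [-0.889, -0.459, -0.001], [0.0, 0.001, -1.0]]
force: [-2.4, -1.1, 0.8]
finger_gap: 0.709
gripper_force: 6.5
```

Call:
send_rows --pt "0 -0.0004 -0.0002 0 0 0" --pt "0 -0.0004 -0.0002 0 0 0" --pt "0 0 0 0 0 0" --gripper 0.315

```text
clock: 12.78
position: [433.8, 199.1, -5.8]
eef_rot: [[0.459, -0.888, -0.001], [-0.888, -0.459, -0.001], [0.0, 0.001, -1.0]]
force: [-1.3, -3.5, -0.8]
finger_gap: 0.689
gripper_force: 4.8
```

Call:
send_rows --pt "0 -0.0003 -0.0002 0 0 0" --pt "0 -0.0003 -0.0002 0 0 0" --pt "0 0 0 0 0 0" --gripper 0.335

```text
clock: 13.15
position: [434.5, 199.5, -5.2]
eef_rot: [[0.459, -0.888, -0.001], [-0.888, -0.459, -0.0], [0.0, 0.001, -1.0]]
force: [-1.7, -2.4, -1.7]
finger_gap: 0.666
gripper_force: 3.4
```

Call:
send_rows --pt "0 -0.0003 -0.0002 0 0 0" --pt "0 -0.0004 -0.0002 0 0 0" --pt "0 0 0 0 0 0" --gripper 0.352

```text
clock: 13.52
position: [435.0, 200.0, -4.7]
eef_rot: [[0.459, -0.888, -0.001], [-0.888, -0.459, -0.0], [-0.0, 0.001, -1.0]]
force: [-2.0, -1.8, -1.7]
finger_gap: 0.65
gripper_force: 1.4
```

Call:
send_rows --pt "0 -0.0003 -0.0001 0 0 0" --pt "0 -0.0003 -0.0001 0 0 0" --pt "0 0 0 0 0 0" --gripper 0.368

```text
clock: 13.9
position: [436.1, 200.8, -4.0]
eef_rot: [[0.459, -0.888, 0.001], [-0.888, -0.459, 0.001], [-0.001, -0.001, -1.0]]
force: [-1.1, 0.1, -0.1]
finger_gap: 0.635
gripper_force: 0.3
```

Call:
send_rows --pt "0 -0.0003 -0.0001 0 0 0" --pt "0 -0.0003 -0.0001 0 0 0" --pt "0 0 0 0 0 0" --gripper 0.384

```text
clock: 14.28
position: [436.6, 200.7, -4.0]
eef_rot: [[0.459, -0.888, 0.0], [-0.888, -0.459, 0.0], [-0.0, -0.001, -1.0]]
force: [0.5, 1.8, 0.6]
finger_gap: 0.618
gripper_force: 0.2
```

Call:
send_rows --pt "0 -0.0004 -0.0001 0 0 0" --pt "0 -0.0003 -0.0001 0 0 0" --pt "0 0 0 0 0 0" --gripper 0.4 --newtons 20

```text
clock: 14.65
position: [437.0, 200.9, -4.0]
eef_rot: [[0.459, -0.888, -0.0], [-0.888, -0.459, 0.0], [-0.0, -0.0, -1.0]]
force: [0.6, 0.0, 0.5]
finger_gap: 0.601
gripper_force: 0.3
```

Call:
send_rows --pt "0 -0.0003 -0.0001 0 0 0" --pt "0 -0.0003 0 0 0 0" --pt "0 0 0 0 0 0" --gripper 0.412

```text
clock: 15.02
position: [437.4, 201.1, -4.0]
eef_rot: [[0.459, -0.888, -0.0], [-0.888, -0.459, -0.0], [-0.0, 0.0, -1.0]]
force: [0.4, -0.2, -0.1]
finger_gap: 0.587
gripper_force: 0.3
```

Call:
send_rows --pt "0 -0.0003 0 0 0 0" --pt "0 0 0 0 0 0" --gripper 0.424

```text
clock: 15.28
position: [437.8, 201.3, -3.9]
eef_rot: [[0.459, -0.888, 0.0], [-0.888, -0.459, 0.0], [-0.0, -0.0, -1.0]]
force: [0.7, 0.5, 0.3]
finger_gap: 0.582
gripper_force: 0.5
```

Call:
send_rows --pt "0 0 0 0 0 0" --pt "0 0 0 0 0 0" --gripper 0.3

```text
clock: 15.52
position: [437.5, 201.1, -4.1]
eef_rot: [[0.459, -0.888, -0.001], [-0.888, -0.459, -0.0], [-0.0, 0.001, -1.0]]
force: [-0.4, -0.6, 0.0]
finger_gap: 0.701
gripper_force: 0.0
```

Opening to 60 mm met no contact, so the clamp holds by itself. I'll open fully, retreat up and measure.

Call:
send_rows --pt "0 0 0 0 0 0" --pt "0 0 0 0 0 0" --pt "0 0 -0.02 0 0 0" --pt "0 0 -0.03 0 0 0" --pt "0 0 -0.03 0 0 0" --pt "0 0 -0.02 0 0 0" --pt "0 0 0 0 0 0" --pt "0 0 0 0 0 0" --gripper 0

```text
clock: 16.52
position: [437.3, 201.1, 95.1]
eef_rot: [[0.459, -0.888, -0.001], [-0.888, -0.459, -0.0], [-0.0, 0.001, -1.0]]
force: [-0.5, -0.9, 0.1]
finger_gap: 1.002
gripper_force: 0.0
```

Run:
```python
from h import *
import cv2
for n in("scene","top"):
    c=cams.get_image(n); im=c["image"]; cv2.imwrite(f"pics/{n}7.png",im[:,:,::-1])
    old=cv2.imread(f"pics/{n}0.png")[:,:,::-1]
    x,y,w,h=(165,240,110,95) if n=="scene" else (120,195,130,95)
    for t,m in(("old",old),("new",im)):
        hsv=cv2.cvtColor(np.ascontiguousarray(m[y:y+h,x:x+w]),cv2.COLOR_RGB2HSV).astype(int)
        H,Sa,V=hsv[...,0],hsv[...,1],hsv[...,2]
        for nm,k in(("orange",(H>5)&(H<16)&(Sa>190)&(V>120)),("red",((H<5)|(H>175))&(Sa>150)&(V>70)),("gold",(H>=18)&(H<30)&(Sa>150))):
            nn,_,st,ce=cv2.connectedComponentsWithStats(k.astype(np.uint8))
            if nn>1:
                i=1+st[1:,4].argmax(); print(n,t,nm,st[i],ce[i]+[x,y])
```

```text
scene old red [73 26 21 15 64] [248.875 273.016]
scene new red [64 35  6  6 20] [231.95 277.25]
top old orange [95 47  2  2  3] [215.667 242.667]
top old red [69 52 24  4 81] [201.123 248.691]
top old gold [ 20  47  18  18 267] [148.483 250.434]
top new orange [88 31  4  4  6] [209.333 227.5  ]
top new red [79 39  9  6 31] [203.516 236.484]
top new gold [ 19  46  19  19 255] [148.835 250.745]
```

```bash
sed -n '/^from h/,/^q0/p' fit.py > e.py
python3 - <<'E'
exec(open('e.py').read())
im0=cv2.imread("pics/top0.png")[:,:,::-1].copy()
def back(c,uv,z):
    R=np.array(c["R"]);C=-R.T@np.array(c["t"]);d=R.T@[(uv[0]-c["cx"])/c["fx"],(uv[1]-c["cy"])/c["fy"],1]
    return C+d*(z-C[2])/d[2]
print("lid old",back(T,(148.48,250.43),87)," new",back(T,(148.83,250.75),87))
print("orange old",back(T,(215.67,242.67),53)," new",back(T,(209.33,227.5),53))
def pose(c,q):
    q=np.array(q)
    for it in range(4):
        E=edges(c,q)
        f=lambda p:[(np.array([[np.cos(p[2]),-np.sin(p[2])],[np.sin(p[2]),np.cos(p[2])]])@P+p[:2]-P)@n-k for i,P,n,k in E]
        s=least_squares(f,[0,0,0],loss="soft_l1",x_scale=[1,1,.01]);a=q[2]
        q[:2]+=np.array([[np.cos(a),-np.sin(a)],[np.sin(a),np.cos(a)]])@s.x[:2];q[2]+=s.x[2]
    return q,len(E)
for c,n in((T,"top"),(S,"scene")):
    new=dict(c); old=dict(c); old["image"]=cv2.imread(f"pics/{n}0.png")[:,:,::-1].copy()
    print(n,"old",pose(old,q0),"new",pose(new,q0))
E
```

```text
lid old [386.234 310.354  87.   ]  new [385.317 309.18   87.   ]
orange old [427.45  112.453  53.   ]  new [474.382 136.405  53.   ]
top old (array([427.132, 239.596,   0.492]), 89) new (array([426.034, 239.225,   0.461]), 62)
scene old (array([419.852, 244.949,   0.46 ]), 43) new (array([418.516, 244.435,   0.452]), 43)
```

The orange paddle moved from (215.7,242.7) to (209.3,227.5) in the top image, so the clamp is locked. The lid is at about (385.5, 311.5), and I'll move over it.

Call:
send_rows --pt "-0.0406 -0.0016 0 0 0 0" --pt "-0.0406 -0.0016 0 0 0 0" --pt "-0.0406 -0.0015 0 0 0 0" --pt "0 0 0 0 0 0" --pt "0 0 0.02 0 0 0" --pt "0 0 0.015 0 0 0" --pt "0 0 0.01 0 0 0" --pt "0 0 0.005 0 0 0" --pt "0 0 0 0 0 0"

```text
clock: 17.85
position: [386.2, 311.5, 46.1]
eef_rot: [[0.459, -0.889, -0.0], [-0.889, -0.459, -0.0], [0.0, 0.0, -1.0]]
force: [-1.0, 0.5, -0.5]
finger_gap: 0.996
gripper_force: 0.0
```

Call:
send_rows --pt "0 0 0.006 0 0 0" --pt "0 0 0.006 0 0 0" --pt "0 0 0.005 0 0 0" --pt "0 0 0 0 0 0"

```text
clock: 18.35
position: [385.8, 311.4, 28.5]
eef_rot: [[0.459, -0.888, -0.001], [-0.888, -0.459, -0.001], [0.0, 0.001, -1.0]]
force: [-0.4, 0.3, 0.8]
finger_gap: 1.002
gripper_force: 0.0
```

```bash
python3 snap.py pics/s8.png
```

```text
[385.843 311.393  28.539] [-0.403  0.287  0.809]
```

View pics/s8.png

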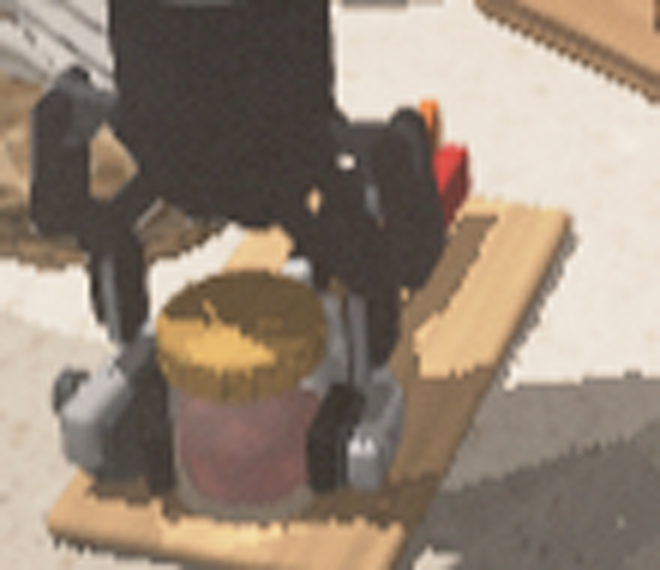

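The view shows both fingers astride the lid, with tips at (125,338) and (378,358) and the lid centred at about (242,318). The tips are near the lid's lower rim, so I'll lower another 4 mm and close gently.

Call:
send_rows --pt "0 0 0.004 0 0 0" --pt "0 0 0 0 0 0" --pt "0 0 0 0 0 0" --gripper 0.2 --newtons 30

```text
clock: 18.77
position: [386.1, 311.7, 25.2]
eef_rot: [[0.459, -0.888, 0.0], [-0.888, -0.459, 0.0], [-0.0, -0.0, -1.0]]
force: [0.2, 0.1, -0.3]
finger_gap: 0.801
gripper_force: 0.0
```

Call:
send_rows --pt "0 0 0 0 0 0" --pt "0 0 0 0 0 0" --gripper 0.23

```text
clock: 19.02
position: [386.1, 311.7, 25.2]
eef_rot: [[0.459, -0.888, 0.0], [-0.888, -0.459, 0.0], [-0.0, -0.0, -1.0]]
force: [-0.1, 0.5, 0.2]
finger_gap: 0.769
gripper_force: 0.0
```

Call:
send_rows --pt "0 0 0 0 0 0" --pt "0 0 0 0 0 0" --gripper 0.25

```text
clock: 19.27
position: [386.1, 311.7, 25.2]
eef_rot: [[0.459, -0.888, -0.0], [-0.888, -0.459, 0.0], [-0.0, -0.0, -1.0]]
force: [0.4, 0.2, 0.3]
finger_gap: 0.75
gripper_force: 0.0
```

Call:
send_rows --pt "0 0 0 0 0 0" --pt "0 0 0 0 0 0" --gripper 0.265

```text
clock: 19.52
position: [386.1, 311.7, 25.1]
eef_rot: [[0.459, -0.888, -0.0], [-0.888, -0.459, 0.0], [-0.0, -0.0, -1.0]]
force: [-0.6, -0.1, 0.5]
finger_gap: 0.735
gripper_force: 0.0
```

Call:
send_rows --pt "0 0 0 0 0 0" --pt "0 0 0 0 0 0" --gripper 0.28

```text
clock: 19.77
position: [386.0, 311.7, 25.1]
eef_rot: [[0.459, -0.888, -0.0], [-0.888, -0.459, 0.0], [-0.0, 0.0, -1.0]]
force: [0.5, 0.0, -0.3]
finger_gap: 0.723
gripper_force: 0.0
```

Call:
send_rows --pt "0 0 0 0 0 0" --pt "0 0 0 0 0 0" --gripper 0.292

```text
clock: 20.02
position: [386.4, 311.9, 25.4]
eef_rot: [[0.459, -0.888, 0.001], [-0.888, -0.459, 0.001], [-0.0, -0.001, -1.0]]
force: [1.9, -0.0, -0.6]
finger_gap: 0.707
gripper_force: 1.1
```

Call:
send_rows --pt "0 0 0 0 0 0" --pt "0 0 0 0 0 0" --gripper 0.305

```text
clock: 20.27
position: [386.6, 312.0, 25.6]
eef_rot: [[0.459, -0.888, 0.001], [-0.888, -0.459, 0.001], [-0.0, -0.001, -1.0]]
force: [4.0, 2.2, 0.6]
finger_gap: 0.698
gripper_force: 12.5
```

Call:
send_rows --pt "0 -0.0006 0 0 0 0" --pt "0 0 0 0 0 0" --pt "0 0 0 0 0 0" --gripper 0.35 --newtons 40

```text
clock: 20.65
position: [386.7, 312.0, 25.7]
eef_rot: [[0.459, -0.888, 0.0], [-0.888, -0.459, 0.0], [-0.0, -0.0, -1.0]]
force: [0.6, -0.0, 5.6]
finger_gap: 0.688
gripper_force: 42.5
```

Call:
send_rows --pt "0 0 0 0 0 -0.08" --pt "0 0 0 0 0 -0.08" --pt "0 0 0 0 0 0"

```text
clock: 21.02
position: [386.9, 312.2, 25.7]
eef_rot: [[0.595, -0.804, 0.001], [-0.804, -0.595, 0.001], [-0.0, -0.001, -1.0]]
force: [2.0, 0.3, 4.9]
finger_gap: 0.693
gripper_force: 42.5
```

```bash
python3 -c "
from h import *
s=telemetry.sense();print(s['force'],s['ft_torque'],s['position'],s['joint_pos'])"
```

```text
[1.967 0.285 4.878] [ 0.172 -0.596  0.227] [386.902 312.221  25.735] [ 62.202 -10.964 -26.096   0.023 -74.81  -25.723]
```

Call:
send_rows --pt "0 0 0 0 0 -0.08" --pt "0 0 0 0 0 -0.08" --pt "0 0 0 0 0 -0.08" --pt "0 0 0 0 0 -0.08" --pt "0 0 0 0 0 0"

```text
clock: 21.65
position: [387.2, 312.6, 25.7]
eef_rot: [[0.817, -0.577, 0.001], [-0.577, -0.817, 0.002], [0.0, -0.002, -1.0]]
force: [5.7, 3.0, 3.3]
finger_gap: 0.689
gripper_force: 42.5
```

Call:
send_rows --pt "0 0 0 0 0 -0.08" --pt "0 0 0 0 0 -0.08" --pt "0 0 0 0 0 -0.08" --pt "0 0 0 0 0 0"

```text
clock: 22.15
position: [387.2, 313.2, 25.8]
eef_rot: [[0.93, -0.366, 0.002], [-0.366, -0.93, 0.003], [0.001, -0.003, -1.0]]
force: [4.7, 4.6, 3.8]
finger_gap: 0.694
gripper_force: 42.5
```

Call:
send_rows --pt "0.0004 -0.001 0 0 0 -0.08" --pt "0 0 0 0 0 -0.08" --pt "0 0 0 0 0 -0.08" --pt "0 0 0 0 0 -0.08" --pt "0 0 0 0 0 -0.06" --pt "0 0 0 0 0 0" --pt "0 0 0 0 0 0"

```text
clock: 23.02
position: [387.4, 313.9, 25.7]
eef_rot: [[1.0, 0.004, 0.001], [0.004, -1.0, 0.002], [0.001, -0.002, -1.0]]
force: [1.6, 4.8, 5.3]
finger_gap: 0.689
gripper_force: 42.6
```

```bash
python3 -c "
from h import *
s=telemetry.sense();print(s['force'],s['ft_torque'],s['position'],s['joint_pos'])"
```

```text
[1.614 4.842 5.306] [ 1.652 -0.428  0.066] [387.438 313.911  25.735] [ 62.2   -10.78  -25.92   -0.029 -74.717  28.033]
```

Call:
send_rows --pt "0 0 0 0 0 0" --pt "0 0 0 0 0 0" --pt "0 0 0 0 0 0" --gripper 0.1

```text
clock: 23.4
position: [386.9, 312.0, 24.3]
eef_rot: [[1.0, 0.005, -0.001], [0.005, -1.0, -0.002], [-0.001, 0.002, -1.0]]
force: [-0.3, -1.0, 1.2]
finger_gap: 0.9
gripper_force: 0.0
```

Call:
send_rows --pt "0 0 -0.03 0 0 0" --pt "0 0 -0.03 0 0 0" --pt "0 0 -0.02 0 0 0" --pt "0 0 0 0 0 0" --pt "0 0 0 0 0 0" --gripper 0

```text
clock: 24.02
position: [386.8, 312.3, 103.9]
eef_rot: [[1.0, 0.006, -0.001], [0.006, -1.0, -0.001], [-0.001, 0.001, -1.0]]
force: [-1.1, 0.6, -0.7]
finger_gap: 1.004
gripper_force: 0.0
```

Run:
```python
exec(open('e.py').read())
def back(c,uv,z):
    R=np.array(c["R"]);C=-R.T@np.array(c["t"]);d=R.T@[(uv[0]-c["cx"])/c["fx"],(uv[1]-c["cy"])/c["fy"],1]
    return C+d*(z-C[2])/d[2]
def pose(c,q):
    q=np.array(q)
    for it in range(4):
        E=edges(c,q)
        f=lambda p:[(np.array([[np.cos(p[2]),-np.sin(p[2])],[np.sin(p[2]),np.cos(p[2])]])@P+p[:2]-P)@n-k for i,P,n,k in E]
        s=least_squares(f,[0,0,0],loss="soft_l1",x_scale=[1,1,.01]);a=q[2]
        q[:2]+=np.array([[np.cos(a),-np.sin(a)],[np.sin(a),np.cos(a)]])@s.x[:2];q[2]+=s.x[2]
    return q,len(E)
print("T",pose(T,q0),"S",pose(S,q0))
x,y,w,h=120,195,130,95
cv2.imwrite("pics/top9.png",T["image"][:,:,::-1]);cv2.imwrite("pics/scene9.png",S["image"][:,:,::-1])
for c,(x,y,w,h),n in((T,(120,195,130,95),"T"),(S,(165,240,110,95),"S")):
    hsv=cv2.cvtColor(np.ascontiguousarray(c["image"][y:y+h,x:x+w]),cv2.COLOR_RGB2HSV).astype(int);H,Sa,V=hsv[...,0],hsv[...,1],hsv[...,2]
    for nm,k in(("orange",(H>5)&(H<16)&(Sa>175)&(V>150)),("red",((H<5)|(H>175))&(Sa>150)&(V>70))):
        nn,_,st,ce=cv2.connectedComponentsWithStats(k.astype(np.uint8))
        for i in 1+np.argsort(-st[1:,4])[:3]: print(n,nm,st[i],ce[i]+[x,y],back(c,ce[i]+[x,y],53 if n=="T" else 45))
```

```text
T (array([424.985, 238.743,   0.464]), 73) S (array([419.042, 243.224,   0.457]), 39)
T orange [86 30  9  6 17] [210.412 227.   ] [476.177 133.151  53.   ]
T red [66 39 22 11 82] [196.866 239.183] [435.004 172.078  53.   ]
S red [64 25 14 16 64] [235.594 271.953] [438.023 168.547  45.   ]
```

The paddle is at about (476.5, 134) and the board has hardly moved. I'll go beside the paddle on the +x side with the fingers shut.

Call:
send_rows --pt "0.029 0.0413 0 0 0 0" --pt "0.029 0.0413 0 0 0 0" --pt "0.029 0.0413 0 0 0 0" --pt "0.029 0.0413 0 0 0 0" --pt "0 0 0 0 0 0.158" --pt "0 0 0 0 0 0.158" --pt "0 0 0 0 0 0.158" --pt "0 0 0 0 0 0.158" --pt "0 0 0 0 0 0.158" --pt "0 0 0 0 0 0.158" --pt "0 0 0 0 0 0.158" --pt "0 0 0 0 0 0" --gripper 1 --newtons 20

```text
clock: 25.62
position: [504.0, 148.0, 104.2]
eef_rot: [[0.455, -0.891, -0.001], [-0.891, -0.455, -0.001], [0.0, 0.002, -1.0]]
force: [-0.5, -0.5, 0.5]
finger_gap: 0.001
gripper_force: 0.0
```

Call:
send_rows --pt "0 0 0.03 0 0 0" --pt "0 0 0.03 0 0 0" --pt "0 0 0.02 0 0 0" --pt "0 0 0.01 0 0 0" --pt "0 0 0 0 0 0" --pt "0 0 0 0 0 0"

```text
clock: 26.38
position: [505.0, 148.5, 16.2]
eef_rot: [[0.455, -0.891, 0.001], [-0.891, -0.455, 0.001], [0.0, -0.002, -1.0]]
force: [0.5, 0.2, -0.3]
finger_gap: 0.001
gripper_force: 0.0
```

Run:
```python
from h import *
import cv2
s=telemetry.sense();p=s["position"];print(p)
S=cams.get_image("scene"); a=S["image"].astype(int); b=cv2.imread("pics/scene9.png")[:,:,::-1].astype(int)
# gripper column: dark pixels now near projection of the tool axis; where do they end?
for z in (0,10,20,30,40,50,60):
    u=proj(S,p+[0,0,z]); print(z,u,a[int(round(u[1])),int(round(u[0]))-3:int(round(u[0]))+4].max(axis=1), b[int(round(u[1])),int(round(u[0]))])
```

```text
[504.964 148.52   16.19 ]
0 [223.575 268.829] [ 79  80  79  78  75 149 207] [80 70 68]
10 [223.387 265.612] [236 236 237 237 219 209 212] [237 227 217]
20 [223.198 262.372] [239 237 234 235 236 236 235] [234 225 213]
30 [223.007 259.107] [120 117  78 127 121  93 133] [146 136 128]
40 [222.816 255.817] [124 101  85 124 113  82  76] [99 91 89]
50 [222.622 252.503] [125  91  89 113 109  76  80] [95 86 83]
60 [222.427 249.164] [ 85 108  85  86 100  85  76] [114 107 106]
```

The shut tips are about 27 mm above TCP. I'll lower to TCP z = -2, then approach the paddle.

Call:
send_rows --pt "0 0 0.008 0 0 0" --pt "0 0 0.007 0 0 0" --pt "0 0 0.003 0 0 0" --pt "0 0.003 0 0 0 0" --pt "0 0 0 0 0 0"

```text
clock: 27.05
position: [501.6, 146.9, -2.7]
eef_rot: [[0.454, -0.891, 0.0], [-0.891, -0.454, 0.0], [-0.0, -0.0, -1.0]]
force: [0.3, -0.1, -0.2]
finger_gap: -0.001
gripper_force: 0.0
```

Call:
send_rows --pt "0 0.001 0 0 0 0" --pt "0 0.001 0 0 0 0" --pt "0 0.001 0 0 0 0" --pt "0 0.001 0 0 0 0" --pt "0 0 0 0 0 0"

```text
clock: 27.68
position: [498.1, 145.1, -2.9]
eef_rot: [[0.454, -0.891, -0.0], [-0.891, -0.454, 0.0], [-0.0, -0.0, -1.0]]
force: [-0.5, 0.9, 0.1]
finger_gap: 0.0
gripper_force: 0.0
```

Call:
send_rows --pt "0 0.001 0 0 0 0" --pt "0 0.001 0 0 0 0" --pt "0 0.001 0 0 0 0" --pt "0 0.001 0 0 0 0" --pt "0 0 0 0 0 0"

```text
clock: 28.3
position: [494.5, 143.2, -2.9]
eef_rot: [[0.454, -0.891, 0.0], [-0.891, -0.454, 0.0], [-0.0, -0.0, -1.0]]
force: [0.1, -0.1, 1.1]
finger_gap: -0.002
gripper_force: 0.0
```

Call:
send_rows --pt "0 0.001 0 0 0 0" --pt "0 0.001 0 0 0 0" --pt "0 0.001 0 0 0 0" --pt "0 0.001 0 0 0 0" --pt "0 0 0 0 0 0"

```text
clock: 28.92
position: [491.1, 141.4, -2.7]
eef_rot: [[0.454, -0.891, 0.0], [-0.891, -0.454, 0.0], [-0.0, -0.0, -1.0]]
force: [0.7, 0.3, 0.1]
finger_gap: 0.0
gripper_force: 0.6
```

Call:
send_rows --pt "0 0.001 0 0 0 0" --pt "0 0.001 0 0 0 0" --pt "0 0.001 0 0 0 0" --pt "0 0 0 0 0 0"

```text
clock: 29.42
position: [488.5, 140.1, -2.7]
eef_rot: [[0.454, -0.891, 0.0], [-0.891, -0.454, 0.0], [0.0, -0.001, -1.0]]
force: [3.2, -1.3, 0.9]
finger_gap: -0.002
gripper_force: 1.3
```

Call:
send_rows --pt "0 0.001 0 0 0 0" --pt "0 0.001 0 0 0 0" --pt "0 0.001 0 0 0 0" --pt "0 0 0 0 0 0"

```text
clock: 29.92
position: [485.6, 138.7, -2.8]
eef_rot: [[0.454, -0.891, 0.0], [-0.891, -0.454, 0.0], [-0.0, -0.0, -1.0]]
force: [2.5, -0.8, 0.8]
finger_gap: -0.002
gripper_force: 1.2
```

Call:
send_rows --pt "0 0.001 0 0 0 0" --pt "0 0.001 0 0 0 0" --pt "0 0.001 0 0 0 0" --pt "0 0.001 0 0 0 0" --pt "0 0 0 0 0 0"

```text
clock: 30.55
position: [481.9, 136.9, -2.9]
eef_rot: [[0.454, -0.891, -0.0], [-0.891, -0.454, 0.0], [-0.0, 0.0, -1.0]]
force: [1.8, 0.2, 1.2]
finger_gap: 0.003
gripper_force: 0.9
```

Call:
send_rows --pt "0 0.001 0 0 0 0" --pt "0 0.001 0 0 0 0" --pt "0 0.001 0 0 0 0" --pt "0 0.001 0 0 0 0" --pt "0 0 0 0 0 0"

```text
clock: 31.18
position: [478.4, 135.1, -2.9]
eef_rot: [[0.454, -0.891, -0.0], [-0.891, -0.454, 0.0], [-0.0, 0.0, -1.0]]
force: [0.8, -0.1, -0.6]
finger_gap: -0.004
gripper_force: 0.0
```

Call:
send_rows --pt "0 0.001 0 0 0 0" --pt "0 0.001 0 0 0 0" --pt "0 0.001 0 0 0 0" --pt "0 0.001 0 0 0 0" --pt "0 0 0 0 0 0"

```text
clock: 31.8
position: [474.9, 133.3, -2.9]
eef_rot: [[0.454, -0.891, -0.0], [-0.891, -0.454, 0.0], [-0.0, -0.0, -1.0]]
force: [-0.0, 0.7, -0.1]
finger_gap: -0.004
gripper_force: 0.0
```

The force dropped to zero, so the lever has sprung away. I'll back off, rise and check.

Call:
send_rows --pt "0 -0.01 0 0 0 0" --pt "0 0 -0.03 0 0 0" --pt "0 0 -0.04 0 0 0" --pt "0 0 -0.04 0 0 0" --pt "0.05 0 -0.02 0 0 0" --pt "0.06 0 0 0 0 0" --pt "0.06 0 0 0 0 0" --pt "0.04 0 0 0 0 0" --pt "0 0 0 0 0 0" --pt "0 0 0 0 0 0"

```text
clock: 33.05
position: [579.3, -49.2, 126.7]
eef_rot: [[0.453, -0.891, -0.001], [-0.891, -0.453, 0.0], [-0.0, 0.001, -1.0]]
force: [0.8, 0.4, 0.5]
finger_gap: 0.001
gripper_force: 0.0
```

Run:
```python
exec(open('e.py').read())
def pose(c,q):
    q=np.array(q)
    for it in range(4):
        E=edges(c,q)
        f=lambda p:[(np.array([[np.cos(p[2]),-np.sin(p[2])],[np.sin(p[2]),np.cos(p[2])]])@P+p[:2]-P)@n-k for i,P,n,k in E]
        s=least_squares(f,[0,0,0],loss="soft_l1",x_scale=[1,1,.01]);a=q[2]
        q[:2]+=np.array([[np.cos(a),-np.sin(a)],[np.sin(a),np.cos(a)]])@s.x[:2];q[2]+=s.x[2]
    return q,len(E)
print(telemetry.sense()["position"],"T",pose(T,q0),"S",pose(S,q0))
for c,(x,y,w,h),n in((T,(120,195,130,95),"top"),(S,(165,240,110,95),"scene")):
    im=c["image"]; old=cv2.imread(f"pics/{n}0.png")[:,:,::-1]
    cv2.imwrite(f"pics/{n}10.png",im[:,:,::-1])
    for t,m in(("old",old),("new",im)):
        hsv=cv2.cvtColor(np.ascontiguousarray(m[y:y+h,x:x+w]),cv2.COLOR_RGB2HSV).astype(int);H,Sa,V=hsv[...,0],hsv[...,1],hsv[...,2]
        for nm,k in(("orange",(H>5)&(H<16)&(Sa>175)&(V>150)),("red",((H<5)|(H>175))&(Sa>150)&(V>70)),("gold",(H>=18)&(H<30)&(Sa>150))):
            nn,_,st,ce=cv2.connectedComponentsWithStats(k.astype(np.uint8))
            if nn>1: i=1+st[1:,4].argmax(); print(n,t,nm,st[i],ce[i]+[x,y])
```

```text
[579.177 -48.459 127.146] T (array([425.36 , 238.13 ,   0.474]), 43) S (array([418.394, 244.493,   0.453]), 41)
top old orange [93 46  5  3  8] [215.25  242.375]
top old red [69 52 24  4 81] [201.123 248.691]
top old gold [ 20  47  18  18 267] [148.483 250.434]
top new orange [97 47  1  2  2] [217.  242.5]
top new gold [ 19  46  19  19 276] [148.152 250.196]
scene old red [73 26 21 15 64] [248.875 273.016]
scene new red [74 27 21 14 63] [248.524 274.063]
```

The red handle is back at (248.5,274.1) against (248.9,273.0) at the start, so it is open, and the lid hasn't moved. I'll do one quick numeric check of the lid's turn from its grain.

Run:
```python
from h import *
import cv2
from scipy.ndimage import map_coordinates,gaussian_filter
def patch(n,k,cen):
    c=cams.get_image(n); im=cv2.imread(f"pics/{n}{k}.png")[:,:,::-1].astype(float)
    g=np.mgrid[-20:21,-20:21]; P=[proj(c,np.array([cen[0]+x,cen[1]+y,cen[2]])) for y,x in zip(g[0].ravel(),g[1].ravel())]
    v=map_coordinates(im.sum(2),[[p[1] for p in P],[p[0] for p in P]],order=1).reshape(41,41)
    return v-gaussian_filter(v,8)
m=np.hypot(*np.mgrid[-20:21,-20:21])<18
for n,cen in(("scene",(385.7,310.2,83.2)),("top",(386,310.3,87))):
    a,b=patch(n,0,cen),patch(n,10,cen)
    C=[]
    for d in range(-90,180,10):
        M=cv2.getRotationMatrix2D((20,20),-d,1)  # +d: anticlockwise in world (rows = +y)
        r=cv2.warpAffine(a,M,(41,41)); C.append((d,round(float(np.corrcoef(r[m],b[m])[0,1]),2)))
    print(n,a[m].std(),C)
```

```text
scene 4.602057239354779 [(-90, -0.23), (-80, -0.15), (-70, -0.06), (-60, 0.04), (-50, 0.07), (-40, 0.06), (-30, 0.04), (-20, 0.07), (-10, 0.11), (0, 0.12), (10, 0.13), (20, 0.1), (30, 0.09), (40, 0.12), (50, 0.18), (60, 0.22), (70, 0.29), (80, 0.24), (90, 0.09), (100, -0.01), (110, -0.07), (120, -0.15), (130, -0.18), (140, -0.14), (150, -0.09), (160, -0.06), (170, -0.02)]
top 2.083950322494078 [(-90, -0.13), (-80, -0.06), (-70, -0.01), (-60, 0.09), (-50, 0.19), (-40, 0.16), (-30, 0.13), (-20, 0.13), (-10, 0.07), (0, -0.06), (10, -0.11), (20, -0.1), (30, -0.01), (40, 0.17), (50, 0.35), (60, 0.45), (70, 0.44), (80, 0.37), (90, 0.24), (100, 0.13), (110, 0.09), (120, 0.06), (130, -0.02), (140, -0.08), (150, -0.07), (160, -0.05), (170, -0.05)]
```

Both cameras put the lid's turn at about +60 to 70° anticlockwise, which matches the commanded 63°. I'm handing in.

```bash
python3 -c "
from workcell import manip
print(manip.hand_in())"
```

```text
the job is handed in; nothing more can be done
None
```

I locked the clamp on the jar, turned the lid about 63° anticlockwise, pulled the release lever so the clamp sprang open, and handed the job in at about 33 s; the jar stands where it started and the board had moved only 1–2 mm by camera, but no verdict came back, so success is unconfirmed.

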